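# Count two tappets into the parts tray

## Robot

A 7-joint arm with a two-finger parallel gripper is mounted at the origin on the work surface. World frame = base frame: x ahead of the robot, y to its left, z up, the work surface at z = 0. Lengths are in mm, angles in rad, forces in N, time in s.
With the tool pointing down it reaches from about 425 to 875 mm from the base axis. Payload 4.7 kg.
Tool frame: the origin (TCP) lies between the finger pads; the fingertips stand 17 mm ahead of it and the grasp point (between the pads) lies 2 mm behind it; z points along the fingers, x is the direction in which the jaws open and shut, and the axes are right-handed (so a half turn about z gives the same grasp; the last joint's range is limited). The gripper opens to 85 mm and grips with 20 to 120 N. Pads are 22 mm wide; open, the fingers measure 114 mm over their backs; the gripper's body (76 mm by 85 mm) begins 54 mm behind the grasp point. The pads swing forward as they close: fully open they stand 13 mm farther back than shut.
Start: joints at [1.13, 0.321, -0.07, 1.45, 0.023, 1.371, -0.057], TCP at [285.518, -583.954, 248.349] pointing down, gripper open.
Joint ranges: [-2.86, 2.86], [-0.3, 2.09], [-1.38, 1.24], [0.06, 2.45], [-1.56, 4.7], [0.09, 2.05], [-2.69, 2.69]. Speed limits (rad/s): [2.57, 2.57, 3.14, 3.14, 3.14, 3.14, 3.14].

## Interface

Orientations are given as a unit quaternion [w, x, y, z].
In Python, from station import env gives the robot as it stands.
- The arm moves only by the tool arm_command, never from a script. Its argument "commands" is a list that holds one entry, the list of rows, each a list of 4 numbers: the shift along the tool's x, y, z in cm, then the turn about the tool's z in degrees. In form: [[[tx, ty, tz, turn], ...]]. A call has 1 to 12 rows; each row shifts and turns the commanded pose from where the row before left it, along the tool's axes as they then stand; what a row does not reach is not made up. A row lasts 1/8 s, in which the tool goes at most 62.5 mm and 10.7 degrees, less where a joint would pass 70% of its speed; a pose out of reach is approached as far as the arm can. A call with a gripper value outside its range is refused whole. "hand" is the finger opening in cm, from 0 to 8.54, set as the call begins (left out, the last holds). The fingers move at their own pace and stop on an object; the grip force is fixed at half the most. Time passes only in rows, so rows that do not move let the fingers close. It gives the time, the measured TCP pose, the force and the opening at its end, in the units of the state.
- env.state(): the state, without advancing time (a new reading comes with each control period).
- env.read_camera(name): name is "scene" or "top" or "wrist"; returns a dict with "img" (480x640x3 uint8, red, green, blue), "intrinsics" (3x3 intrinsics, pixels), "extrinsics" (4x4, takes a point from camera to world coordinates). Camera axes: x right, y down, z forward; pixel columns grow to the right and rows downward; lengths in mm; the calibration is good to about 2 mm. The wrist camera is an equidistant fisheye: a pixel r from the principal point sees the ray r / f radians off the axis. A picture is of the moment at which its call begins. There is no depth.
- env.close_job(): hands the job in, once; it reports no verdict.
Trained networks look in a picture, given as the dict that the camera call returned (one of the last four; its "shot" number tells which), for a name from the list of things; names that differ only in an ending like _2 or _b are one class to them, and where a whole thing is asked for, a point or a joint stands for the part that bears it (a point fixed in the world has none). Each returns a list of dicts, best first, with "p" (0 to 1); they miss things now and then, are a little off and sometimes report something else, mostly with a low value. They report only what shows in the picture. A call takes as long as a camera call. They do not tell look-alikes from the thing itself.
- env.look_for(picture, thing): "location" ([x, y, z] in mm, in the coordinates of the camera as it stood for that picture, good to about 4 mm: the middle of the surface that is visible of it).
- env.silhouettes(picture, thing): "mask" (480x640 bool, what is visible of it).
The state is a dict: "time": time; "qpos": joint angles; "qvel": joint speeds; "effort": joint torques, N m; "tcp_pos": TCP position; "tool_rot": TCP orientation; "force": force on the tool from outside, world axes, zero at the start; "torque": the same for the moment, N m; "finger_gap": finger opening in mm.
Only numpy, scipy, OpenCV 4.12 (cv2) and the standard library are available. Lean on these libraries where they do the work, as an engineer would, in place of code of your own. Each camera call takes 0.05 s, during which the arm holds its last target.

## Task

This cylinder needs two valve tappets: stand two of the three bright steel tappets upright in the yellow parts tray, flat on its floor. Set them down, do not drop them in, and leave the third tappet standing where it is.

Things in the scene. Friction and masses are not known exactly. Their poses are not given: they have to be found in the camera images.
- tray: Yellow open parts tray, fixed to the bench, 150 mm along its x, 190 mm along its y, 22 mm high; walls and floor 4 mm thick, so the flat inner floor lies 4 mm above the bench; no dividers, empty at the start. Origin: centre of its underside, on the bench top; z up. Turned up to 25 degrees either way.
- tappet_1: Bright steel valve tappet: solid cylinder, 34 mm diameter, 32 mm tall, about 70 g, thin dark band round its side, flat top. Starts standing loose on the bench. Origin: centre of its underside; z up its axis. Any two of the three will do. Not wanted: a brass bush, a black cap and a copper plug of like width standing among them; pieces stand at least 75 mm apart, centre to centre.
- tappet_2: Bright steel valve tappet: solid cylinder, 34 mm diameter, 32 mm tall, about 70 g, thin dark band round its side, flat top. Starts standing loose on the bench. Origin: centre of its underside; z up its axis. Any two of the three will do.
- tappet_3: Bright steel valve tappet: solid cylinder, 34 mm diameter, 32 mm tall, about 70 g, thin dark band round its side, flat top. Starts standing loose on the bench. Origin: centre of its underside; z up its axis. Any two of the three will do.
Not all that is in view belongs to the job. What is shaped like the tappet_1 but pink or purple is not meant. Leave any green look-alike of the tappet_2 alone.

How it is judged:
By the outcome, as a careful person would: the job done as asked, in the order asked, and still so for the second after the job is handed in, with the robot touching nothing.
It also fails if it takes over 56 s, if anything falls off the work surface, if the arm or the gripper's body presses on something with over 40 N, if the wrist force passes 120 N, or if a joint passes its speed limit or range.

## Working session

There is one attempt and no reset: what is moved stays moved. The work goes in short steps, Python scripts to look and compute and a tool call to move; the robot and the scene stay as the last step left them, time stands still between calls to the robot, and variables do not carry over. Pictures are saved under pics/ and viewed, and the job is handed in when it is done.

Besides the shell and the picture viewer there is one more tool, called after "Call:" in YAML: its name, and indented under it one key for each argument. arm_command: Moves the arm, as the interface text tells. Its arguments: {"type":"object","properties":{"commands":{"type":"array"},"hand":{"type":"number"}},"required":["commands"]}

```bash
mkdir -p pics; ls
python3 - <<'E'
from station import env
import cv2
for n in ["scene","top"]:
    p=env.read_camera(n); cv2.imwrite(f"pics/{n}0.png",p["img"][:,:,::-1])
    print(n,p["intrinsics"].tolist(),p["extrinsics"].round(3).tolist())
    import numpy as np
    E=p["extrinsics"]
    for t in ["tappet_1","tray"]:
        for d in env.look_for(p,t):
            l=np.append(d["location"],1); print(t,round(d["p"],2),(E@l)[:3].round(1), (p["intrinsics"]@l[:3]/l[2])[:2].round())
print(env.state())
E
```

```text
pics
scene [[461.26692486019925, 0.0, 329.57676388379673], [0.0, 461.26692486019925, 243.22393261248874], [0.0, 0.0, 1.0]] [[-0.529, 0.496, -0.689, 1077.158], [0.849, 0.32, -0.421, 282.153], [0.012, -0.808, -0.59, 535.26], [0.0, 0.0, 0.0, 1.0]]
tappet_1 0.93 [480.4 -40.8  29.1] [349. 249.]
tappet_1 0.9 [ 543.7 -349.8   28.3] [201. 215.]
tappet_1 0.87 [606.2 -64.3  27.1] [299. 283.]
tappet_1 0.73 [ 502.1 -279.3   23.3] [242. 218.]
tappet_1 0.68 [554.4  -3.4  23.7] [346. 280.]
tappet_1 0.63 [ 452.  -353.    21.6] [231. 198.]
tray 0.69 [585.1 213.2   5.1] [462. 353.]
top [[492.64018656091645, 0.0, 325.5393978226637], [0.0, 492.64018656091645, 239.7284794697702], [0.0, 0.0, 1.0]] [[-0.01, -0.989, 0.149, 416.775], [-1.0, 0.007, -0.018, -53.603], [0.017, -0.15, -0.989, 876.033], [0.0, 0.0, 0.0, 1.0]]
tappet_1 0.88 [ 443.9 -350.6   28.8] [490. 297.]
tappet_1 0.84 [594.4 -69.7  34.4] [326. 211.]
tappet_1 0.77 [ 533.7 -355.7   33.7] [491. 245.]
tappet_1 0.75 [468.7 -45.5  28.3] [312. 284.]
tappet_1 0.72 [538.6  -9.1  32.4] [291. 243.]
tappet_1 0.6 [ 486.5 -292.2   32.8] [455. 272.]
tray 0.77 [577.5 200.9   5.1] [174. 225.]
tray 0.58 [594.6 -70.2  37.5] [326. 211.]
{'time': 0.3, 'qpos': array([ 1.13008851,  0.321307  , -0.0701024 ,  1.45089021,  0.02258731,
        1.37079621, -0.05691081]), 'qvel': array([-1.04083612e-04, -2.57966835e-03, -1.35240599e-05, -3.34778863e-03,
       -1.37248163e-04,  1.00068881e-03,  4.79321179e-04]), 'effort': array([ 1.60442164e-04, -4.92818356e+01, -3.80756725e-01, -3.14017117e+01,
        1.31610077e-02,  6.36520024e-03,  7.19442511e-06]), 'tcp_pos': array([ 285.44953927, -583.79506842,  247.95290025]), 'tool_rot': array([-1.42534061e-04,  8.48323186e-01, -5.29478684e-01, -2.72442907e-04]), 'force': array([ 0.78863251, -0.43346094, -0.6567782 ]), 'torque': array([ 0.05346301, -0.0593274 ,  0.01159962]), 'finger_gap': 85.49358385293827}
```

View pics/top0.png

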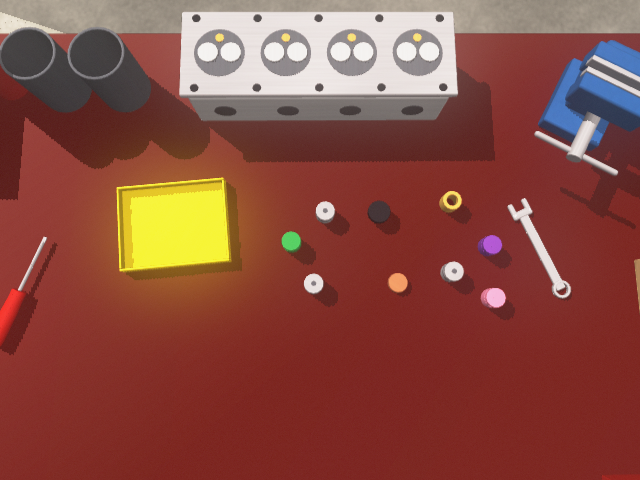

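View pics/scene0.png

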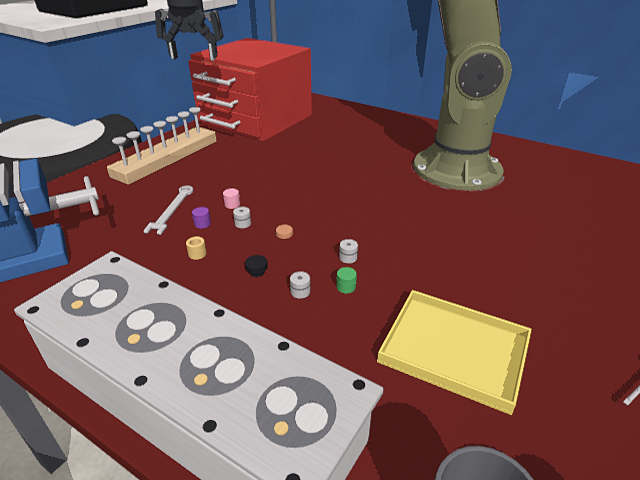

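The top image shows steel tappets at (325,211), (313,284) and (454,271). The tray's corners are near (117,186), (224,179), (230,262) and (120,271). I'll use the two tappets nearest the tray and measure them more closely.

```bash
cat > h.py <<'E'
import numpy as np, cv2
def ray(p,uv,z):
    K,E=p["intrinsics"],p["extrinsics"]
    d=E[:3,:3]@(np.linalg.inv(K)@np.array([uv[0],uv[1],1.]))
    o=E[:3,3]; return o+d*(z-o[2])/d[2]
def proj(p,X):
    E=p["extrinsics"]; c=E[:3,:3].T@(np.asarray(X,float)-E[:3,3]); q=p["intrinsics"]@c; return q[:2]/q[2]
def cylmask(p,x,y,z0=0,r=17,h=32):
    a=np.linspace(0,2*np.pi,60)
    P=[proj(p,(x+r*np.cos(t),y+r*np.sin(t),z)) for t in a for z in (z0,z0+h)]
    m=np.zeros((480,640),np.uint8); cv2.fillConvexPoly(m,cv2.convexHull((np.array(P)*16).astype(np.int32)),1,shift=4); return m>0
E
python3 - <<'E'
from station import env
from h import *
from scipy.optimize import minimize
P={n:env.read_camera(n) for n in ["top","scene"]}
G={"A":(600,-68),"B":(474,-44),"C":(492,-287)}
for n,p in P.items():
    ms=[d["mask"] for d in env.silhouettes(p,"tappet_1")]
    for k,g in G.items():
        c=proj(p,(*g,16)); 
        m=min(ms,key=lambda m:np.linalg.norm(np.argwhere(m).mean(0)[::-1]-c))
        f=lambda v:-(cylmask(p,*v)&m).sum()/(cylmask(p,*v)|m).sum()
        r=min((minimize(f,np.array(g)+np.array(o),method="Nelder-Mead",options=dict(initial_simplex=np.array(g)+np.array(o)+np.array([[0,0],[8,0],[0,8]]))) for o in [(0,0),(-5,-5),(5,-5)]),key=lambda r:r.fun)
        print(n,k,r.x.round(1),round(-r.fun,3))
    t=env.silhouettes(p,"tray")
    for d in t[:2]:
        m=d["mask"].astype(np.uint8); cs,_=cv2.findContours(m,0,2); c=max(cs,key=cv2.contourArea)
        q=cv2.approxPolyDP(cv2.convexHull(c),6,True)[:,0]
        print(n,round(d["p"],2),[(tuple(u),ray(p,u,22)[:2].round(1).tolist()) for u in q.tolist()])
    x,y=((330,235),(300,215))[n=="scene"]
    cv2.imwrite(f"pics/{n}c.png",cv2.resize(p["img"][170:300,100:350] if n=="top" else p["img"][220:420,280:540],None,fx=3,fy=3,interpolation=cv2.INTER_CUBIC)[:,:,::-1])
E
```

```text
top A [596.6 -67.4] 0.832
top B [470.2 -48.2] 0.917
top C [ 489.  -289.2] 0.943
top 0.71 [((225, 180), [654.7, 108.6]), ((229, 261), [509.8, 98.7]), ((120, 270), [495.6, 285.8]), ((117, 187), [642.9, 298.8])]
top 0.57 [((316, 274), [485.9, -52.2]), ((322, 286), [465.0, -62.4]), ((311, 292), [454.9, -43.4]), ((304, 280), [475.7, -31.4])]
scene A [598.  -68.3] 0.94
scene B [472.  -45.5] 0.846
scene C [ 492.3 -289.1] 0.889
scene 0.59 [((411, 291), [518.2, 99.8]), ((530, 330), [501.9, 287.4]), ((510, 414), [663.6, 298.9]), ((377, 362), [680.3, 119.9])]
```

View pics/topc.png

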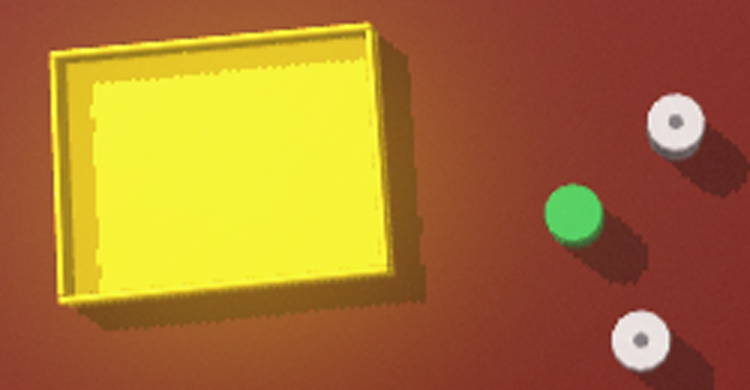

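Call:
arm_command:
  commands:
    - [[-2.0,-3.1,0,0],[-2.6,-4.1,0,0],[-2.6,-4.1,0,0],[-2.6,-4.1,0,0],[-2.6,-4.1,0,0],[-2.6,-4.1,0,0],[-2.6,-4.1,0,0],[-2.6,-4.1,0,0],[-2.6,-4.1,0,0],[-2.6,-4.1,0,0],[-2.6,-4.1,0,0],[-2.6,-4.1,0,0]]
  hand: 6.0

```text
time: 2.1
tcp_pos: [584.8, -96.1, 248.6]
tool_rot: [0.0, 0.848, -0.53, 0.0]
force: [0.3, -0.3, -0.4]
finger_gap: 59.6
```

Call:
arm_command:
  commands:
    - [[-1.0,-1.4,3.0,0],[0,0,4.0,0],[0,0,3.0,0],[0,0,0,0],[0,0,0,0]]

```text
time: 2.72
tcp_pos: [593.1, -82.3, 149.7]
tool_rot: [-0.0, 0.848, -0.53, 0.001]
force: [-0.0, -0.1, 0.5]
finger_gap: 59.9
```

```bash
cat >> h.py <<'E'
def toolshift(s,tgt):
    w,x,y,z=s["tool_rot"]
    from scipy.spatial.transform import Rotation as R
    return R.from_quat([x,y,z,w]).inv().apply(np.array(tgt)-s["tcp_pos"])/10
def fray(p,uv,z):
    K,E=p["intrinsics"],p["extrinsics"]
    v=np.array([uv[0]-K[0,2],uv[1]-K[1,2]]); r=np.hypot(*v); t=r/K[0,0]
    d=np.append(v/max(r,1e-9)*np.sin(t),np.cos(t)); d=E[:3,:3]@d; o=E[:3,3]; return o+d*(z-o[2])/d[2]
E
python3 - <<'E'
from station import env
from h import *
p=env.read_camera("top")
for k,u in dict(A=(325.3,210.7),B=(313.7,283.3)).items(): print(k,ray(p,u,32).round(1))
s=env.state(); print(s["time"],s["tcp_pos"],s["tool_rot"],s["qpos"].round(2),s["finger_gap"])
p=env.read_camera("wrist"); cv2.imwrite("pics/w1.png",p["img"][:,:,::-1])
for d in env.silhouettes(p,"tappet_1"):
    c=np.argwhere(d["mask"]).mean(0)[::-1]; print(round(d["p"],2),c.round(),d["mask"].sum(),fray(p,c,27).round(1))
print(toolshift(s,(597.5,-68,60)))
E
```

```text
A [595.7 -69.2  32. ]
B [469.2 -48.2  32. ]
2.775 [593.43311804 -82.38673843 150.20691018] [-5.33336602e-04  8.48249014e-01 -5.29595457e-01  1.40616423e-03] [ 0.48  0.31 -0.46  1.69  0.15  1.17 -1.13] 60.08967050539585
0.75 [203. 253.] 2112 [549.6 -10.4  27. ]
0.64 [304. 226.] 2069 [600.1 -68.8  27. ]
0.61 [473. 455.] 577 [ 447.6 -345.3   27. ]
0.52 [454. 426.] 346 [ 481.3 -289.    27. ]
0.49 [538. 388.] 257 [ 553.1 -350.1   27. ]
[-1.13045538 -0.9754536   9.02100909]
```

View pics/w1.png

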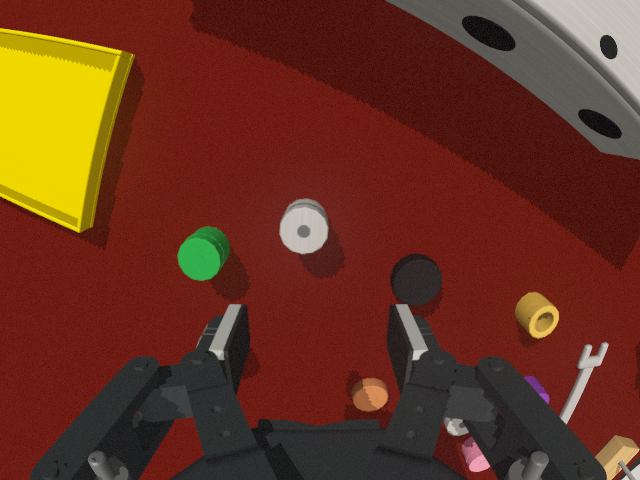

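The wrist image shows steel tappet A at (304,226), with green at (204,253) and the black cap at (416,280) clear of the jaws. A is at about (597.5,-68.5).

Call:
arm_command:
  commands:
    - [[-1.1,-1.0,0,0],[0,0,4.0,0],[0,0,4.0,0],[0,0,2.0,0],[0,0,0,0],[0,0,0,0]]

```text
time: 3.62
tcp_pos: [597.8, -67.7, 49.9]
tool_rot: [-0.001, 0.848, -0.529, 0.001]
force: [-0.1, -0.7, 0.4]
finger_gap: 59.7
```

Run:
```python
from station import env
from h import *
s=env.state(); print(s["time"],s["tcp_pos"])
p=env.read_camera("wrist"); cv2.imwrite("pics/w2.png",p["img"][:,:,::-1])
for d in env.silhouettes(p,"tappet_1")[:3]:
    c=np.argwhere(d["mask"]).mean(0)[::-1]; print(round(d["p"],2),c.round(),d["mask"].sum(),fray(p,c,24).round(1))
```

```text
3.625 [597.80345108 -67.6787725   49.94698811]
0.8 [321. 303.] 5260 [600.5 -68.5  24. ]
0.78 [173. 329.] 3597 [553.   -8.4  24. ]
0.57 [188. 443.] 1012 [471.3 -38.9  24. ]
```

View pics/w2.png

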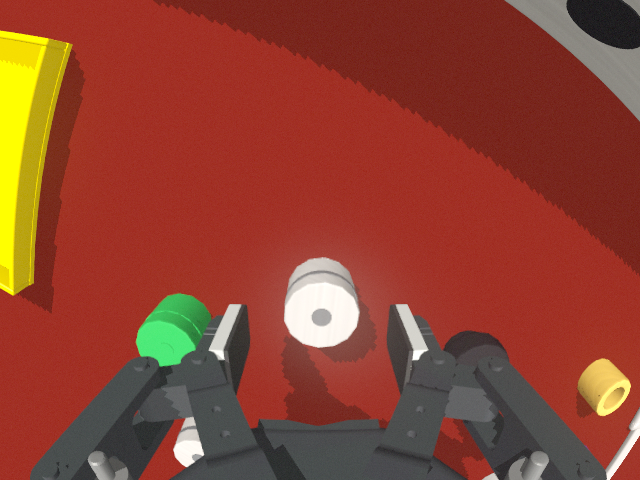

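The tappet is centred between the jaws at (321,303). I'll descend and grip it.

Call:
arm_command:
  commands:
    - [[0,0,1.5,0],[0,0,1.2,0],[0,0,0,0]]

```text
time: 4.1
tcp_pos: [595.0, -67.9, 19.5]
tool_rot: [0.001, 0.848, -0.53, -0.001]
force: [0.2, 0.3, -0.4]
finger_gap: 59.8
```

Call:
arm_command:
  commands:
    - [[0,0,0,0],[0,0,0,0],[0,0,0,0],[0,0,0,0],[0,0,0,0],[0,0,0,0]]
  hand: 2.0

```text
time: 4.85
tcp_pos: [596.9, -67.9, 21.8]
tool_rot: [-0.0, 0.848, -0.529, 0.0]
force: [0.6, 0.4, 4.0]
finger_gap: 32.4
```

Call:
arm_command:
  commands:
    - [[0,0,-2,0],[0,0,-4,0],[0,0,-4,0],[0,0,0,0],[0,0,0,0]]

```text
time: 5.48
tcp_pos: [595.8, -68.1, 121.2]
tool_rot: [0.0, 0.848, -0.53, -0.0]
force: [0.8, 0.3, -1.6]
finger_gap: 32.1
```

Run:
```python
from station import env
from h import *
s=env.state(); print(s["time"],s["tcp_pos"],s["finger_gap"])
p=env.read_camera("wrist"); cv2.imwrite("pics/w3.png",p["img"][:,:,::-1])
c=np.array([576,198.5]);a=np.radians(3.7); ey=np.array([-np.sin(a),np.cos(a)])
for o in (40,-40):
    t=c+o*ey; print(t.round(1),toolshift(s,(*t,s["tcp_pos"][2])).round(2))
```

```text
5.475 [595.78958078 -68.05345423 121.16990682] 32.12434204690972
[573.4 238.4] [-2.852e+01 -1.145e+01 -1.000e-02]
[578.6 158.6] [-2.112e+01 -8.410e+00 -1.000e-02]
```

View pics/w3.png

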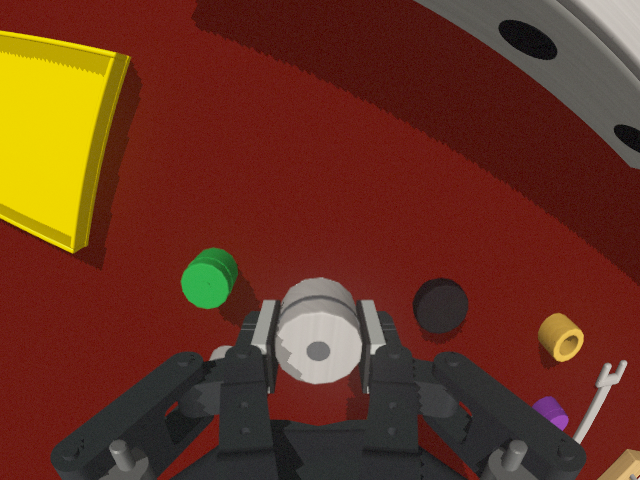

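The tappet is held upright between the pads at (318,330), with the gap at 32 mm. Next I'll carry it over the tray.

Call:
arm_command:
  commands:
    - [[-1.5,-0.6,0,0],[-3,-1.2,0,0],[-3,-1.2,0,0],[-3,-1.2,0,0],[-3,-1.2,0,0],[-3,-1.2,0,0],[-3,-1.2,0,0],[-3,-1.2,0,0],[-3,-1.2,0,0],[-2.8,-1.25,0,0],[0,0,0,0],[0,0,0,0]]

```text
time: 7.02
tcp_pos: [574.2, 236.6, 120.4]
tool_rot: [0.001, 0.849, -0.529, -0.0]
force: [0.2, -0.6, -1.3]
finger_gap: 32.1
```

Run:
```python
from station import env
from h import *
for i in range(4):
  s=env.state(); print(s["time"],s["tcp_pos"].round(1),s["finger_gap"],s["force"].round(1))
  p=env.read_camera("wrist")
cv2.imwrite("pics/w4.png",p["img"][:,:,::-1])
p=env.read_camera("top");cv2.imwrite("pics/t4.png",p["img"][:,:,::-1])
```

```text
7.025 [574.2 236.6 120.4] 32.12511577982951 [ 0.2 -0.6 -1.3]
7.075 [574.6 235.8 120.5] 32.34229528639216 [ 0.1 -0.7 -1.1]
7.125 [574.9 235.3 120.7] 32.63904940671496 [ 1. -1. -1.]
7.175 [575.1 235.3 120.9] 32.51292870666853 [ 0.5 -0.6 -0.1]
```

View pics/w4.png

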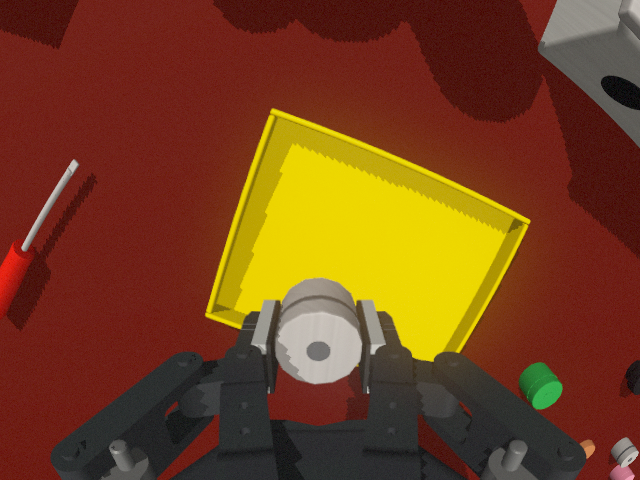

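The tappet is above the tray; the wrist image shows its rim corners at (272,112), (528,222) and (208,315). I'll lower to about 5 mm above the floor.

Call:
arm_command:
  commands:
    - [[0,0,2,0],[0,0,3,0],[0,0,2.5,0],[0,0,1,0],[0,0,0.5,0],[0,0,0,0],[0,0,0,0],[0,0,0,0]]

```text
time: 8.28
tcp_pos: [575.5, 236.8, 32.1]
tool_rot: [-0.0, 0.848, -0.53, 0.001]
force: [0.5, -1.3, -0.5]
finger_gap: 32.2
```

Call:
arm_command:
  commands:
    - [[0,0,0.1,0],[0,0,0.1,0],[0,0,0.1,0],[0,0,0,0],[0,0,0,0]]

```text
time: 8.9
tcp_pos: [574.9, 236.6, 28.2]
tool_rot: [0.0, 0.848, -0.529, -0.0]
force: [-0.2, -0.5, -2.0]
finger_gap: 32.5
```

Call:
arm_command:
  commands:
    - [[0,0,0.1,0],[0,0,0,0],[0,0,0,0]]

```text
time: 9.28
tcp_pos: [575.0, 236.6, 27.3]
tool_rot: [0.0, 0.848, -0.529, 0.0]
force: [0.0, -0.5, -0.6]
finger_gap: 32.1
```

Call:
arm_command:
  commands:
    - [[0,0,0.1,0],[0,0,0,0],[0,0,0,0]]

```text
time: 9.65
tcp_pos: [575.0, 236.6, 26.2]
tool_rot: [0.0, 0.848, -0.529, 0.0]
force: [-0.9, 0.2, -1.9]
finger_gap: 32.4
```

Call:
arm_command:
  commands:
    - [[0,0,0.05,0],[0,0,0,0],[0,0,0,0]]

```text
time: 10.02
tcp_pos: [575.0, 236.6, 25.8]
tool_rot: [-0.0, 0.848, -0.53, 0.0]
force: [0.0, 0.3, -0.0]
finger_gap: 32.3
```

Call:
arm_command:
  commands:
    - [[0,0,0.05,0],[0,0,0,0],[0,0,0,0]]

```text
time: 10.4
tcp_pos: [575.0, 236.6, 25.8]
tool_rot: [0.0, 0.848, -0.53, 0.0]
force: [-1.8, -1.3, 4.6]
finger_gap: 32.5
```

Call:
arm_command:
  commands:
    - [[0,0,0.05,0],[0,0,0,0],[0,0,0,0]]

```text
time: 10.78
tcp_pos: [575.0, 236.6, 25.8]
tool_rot: [0.0, 0.848, -0.529, 0.0]
force: [-2.4, -1.7, 8.7]
finger_gap: 32.4
```

Contact with the floor is confirmed at 8.7 N and TCP z 25.8. I'll ease off and release.

Call:
arm_command:
  commands:
    - [[0,0,-0.08,0],[0,0,0,0]]

```text
time: 11.02
tcp_pos: [575.0, 236.6, 25.8]
tool_rot: [-0.0, 0.848, -0.529, 0.0]
force: [-1.8, -0.6, 5.3]
finger_gap: 32.1
```

Call:
arm_command:
  commands:
    - [[0,0,0,0],[0,0,0,0],[0,0,0,0],[0,0,0,0],[0,0,-1,0],[0,0,-3,0],[0,0,-4,0],[0,0,-2,0],[0,0,0,0],[0,0,0,0]]
  hand: 5.2

```text
time: 12.28
tcp_pos: [574.2, 236.1, 124.1]
tool_rot: [0.001, 0.848, -0.53, -0.001]
force: [-0.4, -0.5, 0.1]
finger_gap: 51.7
```

Run:
```python
from station import env
from h import *
s=env.state(); print(s["time"],s["tcp_pos"],s["finger_gap"])
p=env.read_camera("wrist"); cv2.imwrite("pics/w5.png",p["img"][:,:,::-1])
print(toolshift(s,(471.5,-46.5,s["tcp_pos"][2])).round(2))
```

```text
12.275 [574.19162261 236.07515867 124.13180753] 51.706137770022245
[20.88 21.64  0.05]
```

View pics/w5.png

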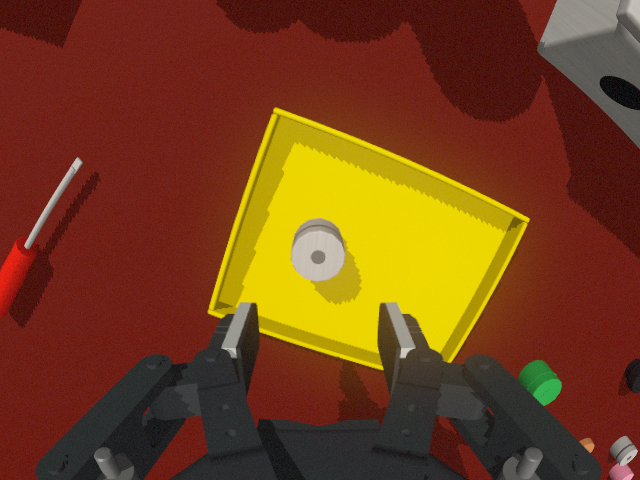

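Tappet A stands in the tray at (318,250). Next is tappet B.

Call:
arm_command:
  commands:
    - [[1.5,1.5,0,0],[2.4,2.5,0,0],[2.4,2.5,0,0],[2.4,2.5,0,0],[2.4,2.5,0,0],[2.4,2.5,0,0],[2.4,2.5,0,0],[2.5,2.6,0,0],[2.5,2.6,0,0],[0,0,0,0],[0,0,0,0]]
  hand: 6.0

```text
time: 13.7
tcp_pos: [471.2, -46.6, 125.2]
tool_rot: [0.0, 0.848, -0.53, -0.0]
force: [0.5, -0.9, -0.0]
finger_gap: 60.2
```

Call:
arm_command:
  commands:
    - [[0,0,3,0],[0,0,3,0],[0,0,1.3,0],[0,0,0,0],[0,0,0,0]]

```text
time: 14.32
tcp_pos: [472.8, -46.3, 53.5]
tool_rot: [-0.0, 0.848, -0.529, 0.001]
force: [0.4, -0.2, 1.0]
finger_gap: 60.2
```

Run:
```python
from station import env
from h import *
s=env.state(); print(s["time"],s["tcp_pos"],s["tool_rot"],s["qpos"].round(2))
p=env.read_camera("wrist"); cv2.imwrite("pics/w6.png",p["img"][:,:,::-1])
for d in env.silhouettes(p,"tappet_1")[:3]:
    c=np.argwhere(d["mask"]).mean(0)[::-1]; print(round(d["p"],2),c.round(),d["mask"].sum(),fray(p,c,24).round(1))
```

```text
14.325 [472.7525649  -46.25144047  53.53826582] [-3.29845114e-04  8.48458372e-01 -5.29261477e-01  7.55325631e-04] [ 0.47  0.18 -0.46  2.07  0.1   0.91 -1.16]
0.94 [611. 390.] 1989 [ 492.7 -277.6   24. ]
0.87 [320. 303.] 5197 [473.7 -47.2  24. ]
0.68 [314. 124.] 5501 [545.5  -9.4  24. ]
```

View pics/w6.png

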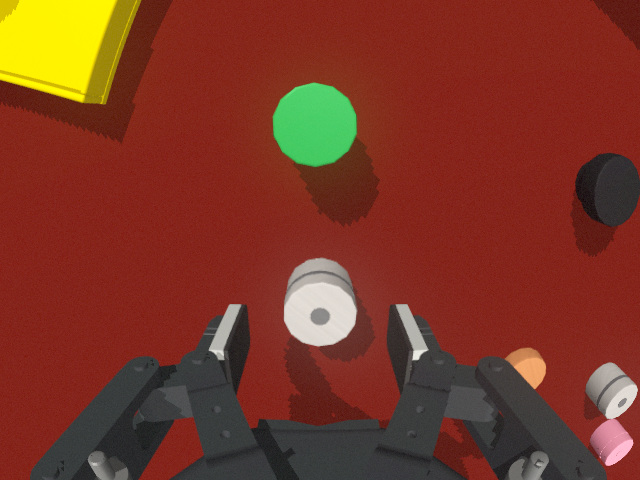

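Tappet B is centred at (320,303), as A was before its grasp. I'll descend 31 mm and close.

Call:
arm_command:
  commands:
    - [[0,0,1.5,0],[0,0,1.5,0],[0,0,0,0],[0,0,0,0]]

```text
time: 14.92
tcp_pos: [471.7, -46.3, 22.3]
tool_rot: [0.0, 0.848, -0.529, -0.0]
force: [-0.4, 1.5, -0.2]
finger_gap: 60.0
```

Call:
arm_command:
  commands:
    - [[0,0,0,0],[0,0,0,0],[0,0,0,0],[0,0,0,0],[0,0,0,0],[0,0,0,0]]
  hand: 2.0

```text
time: 15.68
tcp_pos: [472.6, -46.5, 23.3]
tool_rot: [-0.0, 0.848, -0.529, 0.001]
force: [-0.5, -1.2, 5.9]
finger_gap: 32.6
```

Call:
arm_command:
  commands:
    - [[0,0,-2,0],[0,0,-4,0],[0,0,-4,0],[0,0,0,0],[0,0,0,0]]

```text
time: 16.3
tcp_pos: [471.0, -46.6, 121.7]
tool_rot: [0.0, 0.848, -0.53, -0.001]
force: [-0.3, -0.7, -1.1]
finger_gap: 32.4
```

Run:
```python
from station import env
from h import *
s=env.state(); print(s["time"],s["tcp_pos"],s["finger_gap"])
p=env.read_camera("wrist"); cv2.imwrite("pics/w7.png",p["img"][:,:,::-1])
print(toolshift(s,(579,157,s["tcp_pos"][2])).round(2))
```

```text
16.3 [471.02228384 -46.56786945 121.73091619] 32.446502034304515
[-13.55 -18.64  -0.02]
```

View pics/w7.png

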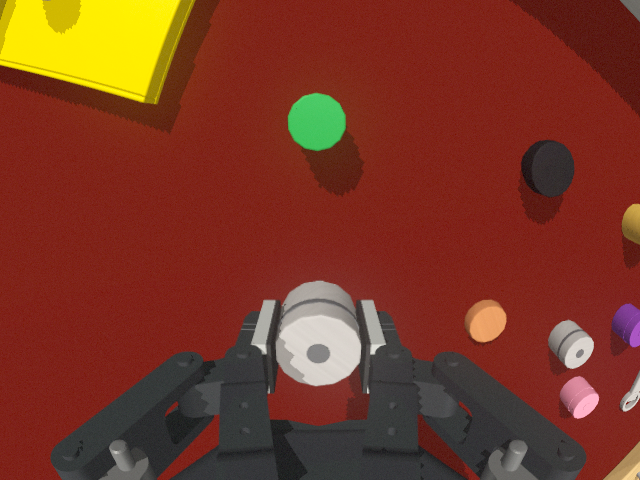

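B is held. I'll carry it to the second spot.

Call:
arm_command:
  commands:
    - [[-1.0,-1.3,0,0],[-2,-2.8,0,0],[-2,-2.8,0,0],[-2,-2.8,0,0],[-2,-2.8,0,0],[-2,-2.8,0,0],[-1.5,-2,0,0],[-1.05,-1.35,0,0],[0,0,0,0],[0,0,0,0],[0,0,0,0]]

```text
time: 17.73
tcp_pos: [579.7, 155.7, 122.5]
tool_rot: [0.001, 0.848, -0.53, 0.0]
force: [1.1, 0.3, -1.4]
finger_gap: 32.4
```

Call:
arm_command:
  commands:
    - [[0,0,2,0],[0,0,3,0],[0,0,2.5,0],[0,0,0.8,0],[0,0,0.5,0],[0,0,0,0],[0,0,0,0],[0,0,0,0]]

```text
time: 18.73
tcp_pos: [580.3, 157.3, 35.3]
tool_rot: [-0.0, 0.848, -0.53, 0.001]
force: [-0.2, -0.7, -0.4]
finger_gap: 32.2
```

Call:
arm_command:
  commands:
    - [[0,0,0.2,0],[0,0,0.2,0],[0,0,0.1,0],[0,0,0,0],[0,0,0,0],[0,0,0,0]]

```text
time: 19.48
tcp_pos: [579.9, 157.2, 29.7]
tool_rot: [-0.0, 0.848, -0.529, 0.0]
force: [-0.4, 0.5, 0.4]
finger_gap: 32.3
```

Call:
arm_command:
  commands:
    - [[0,0,0.1,0],[0,0,0,0],[0,0,0,0]]

```text
time: 19.85
tcp_pos: [579.9, 157.2, 28.6]
tool_rot: [0.0, 0.848, -0.529, 0.0]
force: [-0.3, -0.3, -0.8]
finger_gap: 32.1
```

Call:
arm_command:
  commands:
    - [[0,0,0.05,0],[0,0,0,0],[0,0,0,0]]

```text
time: 20.23
tcp_pos: [579.8, 157.2, 28.0]
tool_rot: [0.0, 0.848, -0.529, -0.0]
force: [-1.0, -0.3, -0.4]
finger_gap: 32.5
```

Call:
arm_command:
  commands:
    - [[0,0,0.05,0],[0,0,0,0],[0,0,0,0]]

```text
time: 20.6
tcp_pos: [579.8, 157.2, 27.6]
tool_rot: [0.0, 0.848, -0.529, 0.0]
force: [0.5, -0.5, -0.8]
finger_gap: 32.7
```

Call:
arm_command:
  commands:
    - [[0,0,0.05,0],[0,0,0,0],[0,0,0,0]]

```text
time: 20.98
tcp_pos: [579.9, 157.2, 27.3]
tool_rot: [0.0, 0.848, -0.529, 0.0]
force: [-0.3, -0.1, 3.1]
finger_gap: 32.5
```

Call:
arm_command:
  commands:
    - [[0,0,0.05,0],[0,0,0,0],[0,0,0,0]]

```text
time: 21.35
tcp_pos: [579.9, 157.2, 27.3]
tool_rot: [0.0, 0.848, -0.53, 0.0]
force: [-2.9, -0.8, 6.5]
finger_gap: 32.3
```

Contact is at z 27.3, as expected. I'll release, retreat and check.

Call:
arm_command:
  commands:
    - [[0,0,-0.05,0],[0,0,0,0]]

```text
time: 21.6
tcp_pos: [579.9, 157.2, 27.3]
tool_rot: [0.0, 0.848, -0.53, 0.0]
force: [-1.9, -0.5, 4.2]
finger_gap: 32.2
```

Call:
arm_command:
  commands:
    - [[0,0,0,0],[0,0,0,0],[0,0,0,0],[0,0,0,0],[0,0,-1,0],[0,0,-3,0],[0,0,-4,0],[0,0,-4,0],[0,0,0,0],[0,0,0,0]]
  hand: 5.0

```text
time: 22.85
tcp_pos: [579.7, 157.0, 147.2]
tool_rot: [0.0, 0.848, -0.53, 0.0]
force: [-0.0, 0.2, -0.7]
finger_gap: 49.6
```

Run:
```python
from station import env
from h import *
s=env.state(); print(s["time"],s["tcp_pos"],s["finger_gap"])
w=env.read_camera("wrist"); p=env.read_camera("scene")
cv2.imwrite("pics/end.png",np.hstack([cv2.resize(w["img"],(400,300)),cv2.resize(p["img"],(400,300))])[:,:,::-1])
cv2.imwrite("pics/endc.png",cv2.resize(p["img"][200:420,220:540],None,fx=2.5,fy=2.5)[:,:,::-1])
```

```text
22.85 [579.6775347  157.00660833 147.1648853 ] 49.57398482584042
```

View pics/end.png

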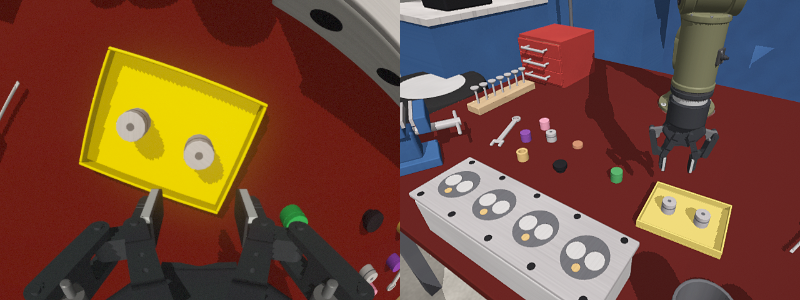

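View pics/endc.png

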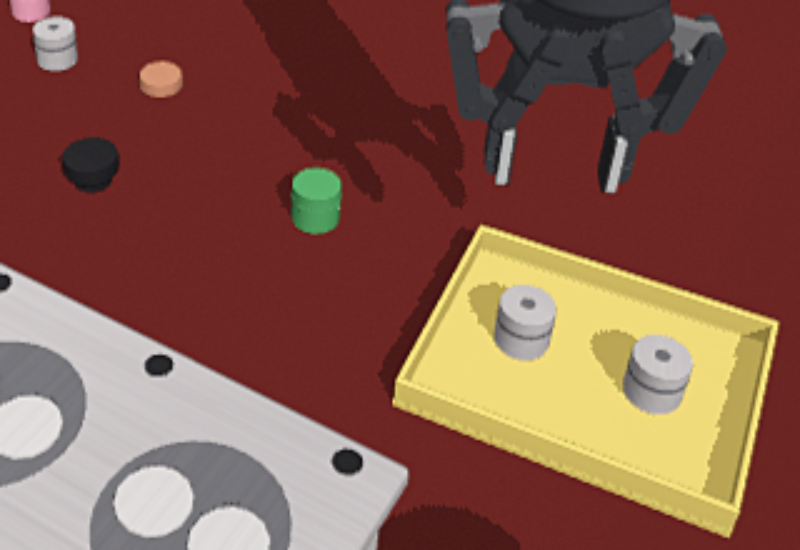

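Both tappets stand upright in the tray, at (525,320) and (657,373) in the enlarged crop. The third still stands at (55,43), and the gripper is clear.

```bash
python3 -c "
from station import env
env.close_job()"
```

```text
the job is handed in; nothing more can be done
```

Two of the three bright steel tappets now stand upright on the tray floor, about 80 mm apart, and the job is handed in at about 23 s of the 56 s allowed.

- **Setting down:** I lowered each one slowly until the force reading showed floor contact, under 9 N, before opening the gripper. The height at contact was 4 mm above the pick-up height for both, which matches the tray floor.
- **Last checks:** The final wrist and scene pictures show both tappets upright in the tray. The third tappet and the look-alikes in view were not touched, and the open gripper was about 120 mm above the release height.
- **Disagreements:** While holding a tappet, the finger opening read about 32 mm, though the tappets are 34 mm wide. The position estimates from the different cameras differed by 2–4 mm. Neither affected the result.

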